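Clamp a tub in the labelling jig

ROBOT

A 6-joint arm with a two-finger parallel gripper is mounted at the origin on the work surface. World frame = base frame: x ahead of the robot, y to its left, z up, the work surface at z = 0. Lengths are in m, angles in rad, forces in N, time in s.
With the tool pointing down it reaches from about 0.25 to 0.775 m from the base axis. Payload 4 kg.
Tool frame: the origin (TCP) lies midway between the tips of the shut fingers; the grasp point (between the pads) lies 19 mm behind it (robot.grasp_offset is the distance from the TCP to the grasp point, in m); z points along the fingers, y is the direction in which the jaws open and shut (so a half turn about z gives the same grasp; the last joint's range is limited). The gripper opens to 94 mm and grips with 3 to 60 N. Pads are 16 mm wide; open, the fingers measure 119 mm over their backs; the gripper's body (75 mm by 177 mm) begins 78 mm behind the grasp point.
Start: joints at [-1.296, 0.087, 1.371, -0, 1.684, -0.103], TCP at [0.203, -0.511, 0.206] pointing down, gripper open.
Joint ranges: [-3.1, 3.1], [-0.76, 2.03], [0.27, 2.55], [-1.08, 4.22], [0.17, 2.65], [-2.57, 2.57]. Speed limits (rad/s): [2.79, 2.79, 3.14, 3.14, 3.14, 3.14].

INTERFACE

Orientations are given as [roll, pitch, yaw] about the fixed x, y, z axes, in that order (R = Rz(yaw) Ry(pitch) Rx(roll)).
In Python, from bench import status, viewer, order, robot gives the robot as it stands. The module is installed in compiled form; this text tells all that it offers.
- The arm moves only by the tool move_arm, never from a script. Its argument "targets" is a list of rows, each a list of 3 entries, a list of its own where there are three numbers: the shift along the tool's x, y, z in mm, then the turn, a rotation vector about the tool's x, y, z in degrees, then the opening, from -1 (shut) to 1 (fully open). A call has 1 to 20 rows; each row is the pose to reach, as a shift and turn from the pose commanded when the call began, along the tool's axes at that moment; what a row does not reach only later rows make up. A row lasts 1/8 s, in which the tool goes at most 62.5 mm and 10.7 degrees, less where a joint would pass 70% of its speed; a pose out of reach is approached as far as the arm can. A call with a gripper value outside its range is refused whole. The fingers move at their own pace and stop on an object; the grip force is fixed at half the most. Time passes only in rows, so rows that repeat a pose let the fingers close. It gives the time, the measured TCP pose, the force and the opening at its end, in the units of the state.
- status.get_obs(): the state, without advancing time (a new reading comes with each control period).
- viewer.snapshot(name): name is "side" or "top" or "wrist"; returns the picture (420x560x3 uint8, red, green, blue); there is no depth.
- viewer.camera_model(name): a dict with "K" (3x3 intrinsics, pixels), "xyz" and "attitude" of the camera in the world; the wrist camera has in their place "T_tool_cam" (4x4, takes a point from camera to tool coordinates, whose origin is the TCP and whose axes are the flange's). Camera axes: x right, y up, looking along -z (the intrinsics and any distortion apply to the point x, -y, -z); pixel columns grow to the right and rows downward; lengths in m; the calibration is good to about 2 mm. A picture is of the moment at which its call begins: read the wrist's pose just before it. camera_model takes no time and is no camera call.
- order.close_job(): hands the job in, once; it reports no verdict.
The state is a dict: "time": time; "joint_positions": joint angles; "qvel": joint speeds; "joint_torque": joint torques, N m; "tool_pos": TCP position; "ee_rot": TCP orientation; "wrist_force": force on the tool from outside, world axes, zero at the start; "wrist_torque": the same for the moment, N m; "width": finger opening in m.
Only numpy, scipy, OpenCV 4.12 (cv2) and the standard library are available. Lean on these libraries where they do the work, as an engineer would, in place of code of your own. Each camera call takes 0.05 s, during which the arm holds its last target. There are 200 camera calls.

TASK

Loosen the orange clamp knob on the blue carriage of the labelling jig and slide the carriage along its rail until its sprung pad holds the white-lidded tub up against the aluminium fence with the pad pressed in about half-way, never all the way in. Then turn the knob back fully tight so that the carriage stays locked there, and let go. Keep the tub upright and leave the jar, the spare tub and the label roll alone.

Things in the scene. Friction and masses are not known exactly. Their poses are not given: they have to be found in the camera images.
- jig: Labelling jig fixed to the bench: aluminium base plate 190 x 540 x 8 mm with a dark steel rail 52 mm high along it. Origin at bench level below the middle of the rail (the plate spans x = -50 to 140 mm); +y runs along the rail, towards the fence; +x points to the side where the tub stands; z up.
- fence: Aluminium fence plate, fixed across the jig (10 mm thick, 62 mm high). Origin on the base plate (8 mm above the bench), in the plane of the face that looks to -y towards the carriage, under the rail's middle; the plate spans x = 23 to 123 mm; axes parallel to the jig's. The tub touches the face when its centre is at y = -50 mm in this frame.
- tub_center (a point): Centre (half-way up) of the tub to be held: round, closed, dark red with a white lid and a paper band, 100 mm in diameter, 85 mm high, about 0.4 kg, standing loose on the jig's base plate between pad and fence, not yet touching either. It slides when pushed.
- carriage (a joint): Position of the blue carriage along the rail, m, growing as it moves towards the fence (jig +y); 0 is 200 mm to the -y side of the rail's middle, range 0 to 0.27. Free, it slides with about 1.5 N of friction; with the clamp tight it stays put (it holds against about 20 N).
- pad_face (a point): Centre of the front face of the sprung pad on the carriage: black rubber with an orange face, 44 mm wide, 40 mm high, 42 mm above the bench, facing jig +y. It moves with the carriage and yields when pressed. Axes parallel to the jig's.
- pad (a joint): How far the sprung pad is pressed into the carriage's stop plate, m: 0 relaxed (face 22 mm ahead of the plate's face), 0.012 all the way in; half-way is 0.006. Spring 0.9 N per mm; pushing the tub along takes 2 to 5 N, so the pad already yields by a few mm while the tub is sliding.
- knob_grip (a point): Middle of the orange T-bar of the carriage's clamp knob (bar 56 long, 16 thick, 28 mm deep, on a steel neck 18 mm long), on the knob's axis, about 105 mm above the bench. Its z axis is the turning axis, pointing out of the knob; it leans 30 degrees from vertical towards jig -x, the robot's side. x runs along the bar and turns with it, y across its 16 mm. The carriage may be slid by the held bar.
- knob (a joint): Angle of the clamp knob, rad: 0 fully tight (end stop), growing counter-clockwise as seen from outside (right-hand turn about knob_grip's z) to 1.4, fully loose (end stop). The clamp lets go beyond about 0.6 and is firmly locked below 0.25. At 0.7 the bar lies square to the rail. Turning takes 0.1 to 0.2 N m; it stays where it is left.
- jar_center (a point): Centre of a bystander: dark jar with steel cap, 68 mm in diameter, 105 mm high, on the bench on the robot's side of the jig near the fence end.
- spare_tub_center (a point): Centre of a bystander: spare tub with a green lid, 90 mm in diameter, 80 mm high, on the bench beyond the jig.
- roll_center (a point): Centre of a bystander: white label roll standing on end, 84 mm in diameter, 60 mm high, on the bench beyond the jig.

How it is judged:
By the outcome, as a careful person would: the job done as asked, in the order asked, and still so for the second after the job is handed in, with the robot touching nothing.
It also fails if it takes over 42 s, if anything falls off the work surface, if the arm or the gripper's body presses on something with over 40 N, if the wrist force passes 120 N, or if a joint passes its speed limit or range.

## Working session

There is one attempt and no reset: what is moved stays moved. The work goes in short steps, Python scripts to look and compute and a tool call to move; the robot and the scene stay as the last step left them, time stands still between calls to the robot, and variables do not carry over. Pictures are saved under pics/ and viewed, about 8 in all and at most 12, crops included, and the job is handed in when it is done.

Besides the shell and the picture viewer there is one more tool, called after ">>>" in YAML: its name, and indented under it one key for each argument. move_arm: Moves the arm, as the interface text tells. Its arguments: {"type":"object","properties":{"targets":{"type":"array"}},"required":["targets"]}

```bash
mkdir -p pics
cat > h.py <<'E'
import numpy as np, cv2
from scipy.spatial.transform import Rotation as R
from bench import status, viewer, order, robot
def cam(n):
    m=viewer.camera_model(n); o=status.get_obs()
    if 'T_tool_cam' in m:
        T=np.eye(4); T[:3,:3]=toolR(o); T[:3,3]=o['tool_pos']; T=T@np.array(m['T_tool_cam'])
        return m,T
    T=np.eye(4); a=np.array(m['attitude']); T[:3,:3]=a if a.shape==(3,3) else R.from_euler('xyz',a).as_matrix(); T[:3,3]=m['xyz']
    return m,T
def toolR(o):
    a=np.array(o['ee_rot']); return a if a.shape==(3,3) else R.from_euler('xyz',a).as_matrix()
def proj(m,T,P):
    p=(np.atleast_2d(P)-T[:3,3])@T[:3,:3]; p=p*[1,-1,-1]
    d=np.array(m.get('dist',m.get('distortion',np.zeros(5))),float)
    return cv2.projectPoints(p.astype(float),np.zeros(3),np.zeros(3),np.array(m['K'],float),d)[0][:,0]
def ray(m,T,uv,z):
    "world point on plane z"
    d=np.array(m.get('dist',m.get('distortion',np.zeros(5))),float)
    q=cv2.undistortPoints(np.array(uv,float).reshape(-1,1,2),np.array(m['K'],float),d)[:,0]
    v=np.c_[q[:,0],-q[:,1],-np.ones(len(q))]@T[:3,:3].T
    s=(z-T[2,3])/v[:,2]; return T[:3,3]+v*s[:,None]
def snap(n,f):
    im=viewer.snapshot(n); cv2.imwrite('pics/'+f,im[:,:,::-1]); return im
E
python3 - <<'E'
from h import *
for n in('top','side','wrist'): print(n,viewer.camera_model(n))
print(status.get_obs())
a=snap('top','t0.png');b=snap('side','s0.png')
E
```

```text
top {'K': array([[426.84211533,   0.        , 279.17010109],
       [  0.        , 426.84211533, 210.86085985],
       [  0.        ,   0.        ,   1.        ]]), 'xyz': array([ 0.50175369, -0.0009103 ,  0.88923204]), 'attitude': array([ 0.15640814,  0.03769445, -1.55557648])}
side {'K': array([[393.64974721,   0.        , 277.16116227],
       [  0.        , 393.64974721, 206.88353989],
       [  0.        ,   0.        ,   1.        ]]), 'xyz': array([ 0.38757562, -0.51306292,  0.58828885]), 'attitude': array([ 0.85971199,  0.01802184, -0.40598326])}
wrist {'K': array([[317.74023145,   0.        , 271.39958116],
       [  0.        , 317.74023145, 207.51750192],
       [  0.        ,   0.        ,   1.        ]]), 'T_tool_cam': array([[-1.89404419e-03,  9.62481305e-01,  2.71341390e-01,
         7.88262183e-02],
       [ 9.99998037e-01,  1.98076888e-03, -4.57451344e-05,
        -9.69644329e-04],
       [-5.81493419e-04,  2.71340771e-01, -9.62483168e-01,
        -1.78439754e-01],
       [ 0.00000000e+00,  0.00000000e+00,  0.00000000e+00,
         1.00000000e+00]])}
{'time': 0.0, 'joint_positions': array([-1.29610059e+00,  8.79095206e-02,  1.37224090e+00, -4.17780732e-05,
        1.68361401e+00, -1.03106681e-01]), 'qvel': array([0.00207769, 0.00109765, 0.00052265, 0.00062196, 0.0019088 ,
       0.00031105]), 'joint_torque': array([ 9.64396895e-04, -3.40182281e+01, -3.02422535e+01,  7.19157024e-02,
        3.31502210e-02, -1.74951247e-04]), 'tool_pos': array([ 0.20271028, -0.51068273,  0.20433583]), 'ee_rot': array([-3.13942814e+00, -1.82225805e-04,  3.77797562e-01]), 'wrist_force': array([ 0.42516302, -0.70938191,  0.83882825]), 'wrist_torque': array([0.00046228, 0.04673998, 0.00945067]), 'width': 0.09406013155602028}
```

View pics/t0.png

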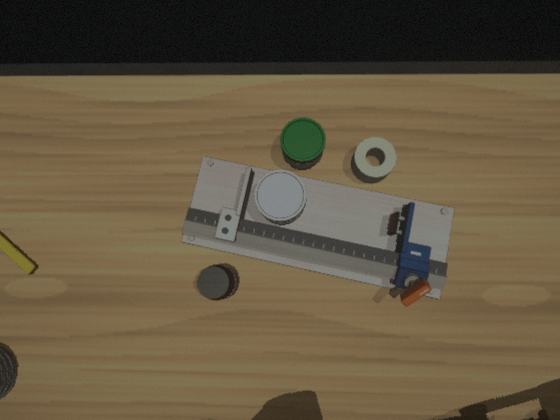

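View pics/s0.png

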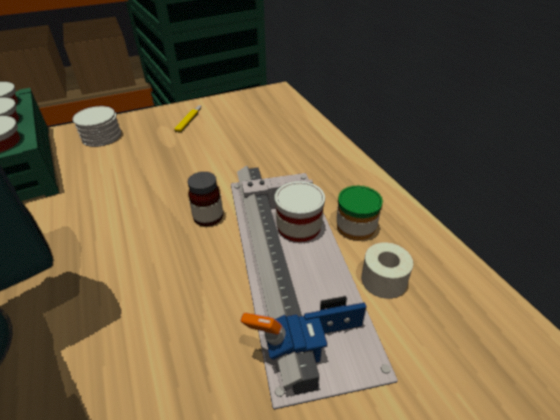

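The top view shows the plate corners at about (207,157), (453,207), (440,297) and (183,246), the orange bar centred at (416,294) and the tub lid at (280,196). In the side view the bar is at about (261,321) and the jar at (205,198).

```bash
cat >> h.py <<'E'
def tri(obs):
    from scipy.optimize import least_squares
    f=lambda P:np.concatenate([proj(m,T,P)[0]-uv for m,T,uv in obs])
    r=least_squares(f,[.5,0,.1]); return r.x,r.fun
E
python3 - <<'E'
from h import *
from scipy.optimize import least_squares
mt,Tt=cam('top');ms,Ts=cam('side')
C=np.array([[.14,.27,.008],[.14,-.27,.008],[-.05,-.27,.008],[-.05,.27,.008]])
ut=np.array([[207,157],[453,207],[440,297],[183,246]]);us=np.array([[304,177],[391,380],[273,395],[234,183]])
def w(p): return C@R.from_euler('z',p[2]).as_matrix().T+[p[0],p[1],0]
f=lambda p:np.r_[(proj(mt,Tt,w(p))-ut).ravel(),(proj(ms,Ts,w(p))-us).ravel()]
r=least_squares(f,[.5,0,0]);print('jig',r.x,r.fun.round(1))
p=r.x;Rj=R.from_euler('z',p[2]).as_matrix();J=lambda P:((np.array(P)-[p[0],p[1],0])@Rj)
# orange masks
import os
for n in('t0','s0'):
    im=cv2.imread(f'pics/{n}.png');h=cv2.cvtColor(im,cv2.COLOR_BGR2HSV)
    m=cv2.inRange(h,(3,180,60),(14,255,255))
    k,l,st,c=cv2.connectedComponentsWithStats(m)
    for i in range(1,k):
        if st[i,4]>25:
            q=np.argwhere(l==i)[:,::-1].astype(np.float32)
            print(n,st[i],c[i].round(1),cv2.minAreaRect(q))
k,e=tri([(mt,Tt,[416,294]),(ms,Ts,[261,321])]);print('knob',k,e,J(k))
t=ray(mt,Tt,[[280,196]],.093)[0];print('tub',t,J(t))
t=ray(ms,Ts,[[300,199]],.093)[0];print('tub',t,J(t))
t=ray(mt,Tt,[[215,281]],.105)[0];print('jar',t,J(t))
for z in(.06,): print('padface',J(ray(mt,Tt,[[389,224],[410,205],[399,288],[430,249]],z)))
E
```

```text
jig [ 0.56878226 -0.03095204 -0.20612394] [-6.  -2.3 -0.1  0.5 -2.4  2.2 -4.4 -5.2  1.1 -5.1  5.1 -1.4 -2.1 10.8
 -4.3 -0.9]
s0 [   0    0  126   15 1020] [43.7  4.6] ((62.5, 7.0), (14.0, 125.0), 90.0)
s0 [  40   88  114   38 1630] [ 97.6 105.1] ((96.78245544433594, 106.13861846923828), (19.224117279052734, 112.58883666992188), 79.0661849975586)
s0 [241 313  40  21 443] [260.1 323. ] ((260.5294189453125, 322.38238525390625), (40.01837158203125, 14.067066192626953), 14.03624439239502)
knob [ 0.48006459 -0.21497409  0.11205226] [ 0.40802618 -1.55683005 -1.24984259  0.1897772 ] [-0.04917634 -0.1982842   0.11205226]
tub [0.65553135 0.0298834  0.093     ] [0.07246171 0.07730236 0.093     ]
tub [0.6568677  0.02200891 0.093     ] [0.07538143 0.06986808 0.093     ]
jar [0.49442474 0.1457325  0.105     ] [-0.10894507  0.15772585  0.105     ]
padface [[ 0.06943888 -0.13899872  0.06      ]
 [ 0.11488353 -0.17187877  0.06      ]
 [-0.04670242 -0.17940018  0.06      ]
 [ 0.03868786 -0.2237227   0.06      ]]
```

```bash
cat >> h.py <<'E'
def knobR(yaw,ang):
    "knob_grip frame in world at knob angle ang"
    return R.from_euler('z',yaw).as_matrix()@R.from_euler('y',-30,degrees=True).as_matrix()@R.from_euler('z',ang-.7).as_matrix()
FL=np.diag([1.,-1,-1])
def delta(P,Rt,o=None):
    o=o or status.get_obs(); R0=toolR(o)
    return (R0.T@(np.array(P)-o['tool_pos'])*1000).round(1), np.degrees(R.from_matrix(R0.T@Rt).as_rotvec()).round(2)
E
python3 - <<'E'
from h import *
K=knobR(-.206,0); k=np.array([.479,-.215,.108])
print(K); print(delta(k+.09*K[:,2],K@FL))
E
```

```text
[[ 0.51659594  0.70255848 -0.48942846]
 [-0.76608272  0.63455298  0.10227306]
 [ 0.38242109  0.32210884  0.8660254 ]]
(array([ 328.3, -197.8,   18.9]), array([ 1.77, 32.13, 71.74]))
```

>>> move_arm:
  targets:
    - [[328,-198,19],[1.8,32.1,71.7],0.2]
    - [[328,-198,19],[1.8,32.1,71.7],0.2]
    - [[328,-198,19],[1.8,32.1,71.7],0.2]
    - [[328,-198,19],[1.8,32.1,71.7],0.2]
    - [[328,-198,19],[1.8,32.1,71.7],0.2]
    - [[328,-198,19],[1.8,32.1,71.7],0.2]
    - [[328,-198,19],[1.8,32.1,71.7],0.2]
    - [[328,-198,19],[1.8,32.1,71.7],0.2]
    - [[328,-198,19],[1.8,32.1,71.7],0.2]
    - [[328,-198,19],[1.8,32.1,71.7],0.2]
    - [[328,-198,19],[1.8,32.1,71.7],0.2]
    - [[328,-198,19],[1.8,32.1,71.7],0.2]

```text
time: 1.6
tool_pos: [0.4348, -0.2067, 0.1865]
ee_rot: [-2.786, -0.394, -0.977]
wrist_force: [0.1, 0.3, -0.3]
width: 0.0564
```

Run:
```python
from h import *
K=knobR(-.206,0); k=np.array([.479,-.215,.108]); 
o=status.get_obs();print(o['time'],o['tool_pos'],o['joint_positions'].round(2),o['width'],delta(k+.09*K[:,2],K@FL))
m,T=cam('wrist'); np.save('w1T.npy',T); im=snap('wrist','w1.png')
print(proj(m,T,[k,k+.028*K[:,0],k-.028*K[:,0]]))
```

```text
1.6 [ 0.43475668 -0.20670659  0.18650893] [-0.76 -0.45  1.96  0.28  1.2   1.68] 0.05641146562168932 (array([-0.8, -0.5,  0.5]), array([ 0.03, -0.05,  0.06]))
[[270.44439759 210.89480405]
 [270.40904824 179.61312958]
 [270.47789671 240.53915172]]
```

View pics/w1.png

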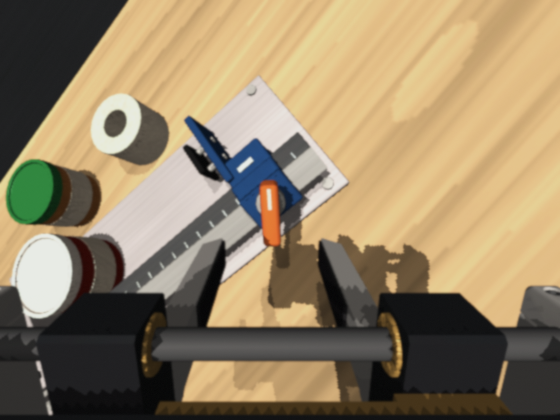

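The wrist view shows the orange bar running from (268,180) to (273,245), the plate's end corners at about (260,75) and (348,183), and the tub lid at (47,273).

Run:
```python
from h import *
from scipy.optimize import least_squares, minimize
m=viewer.camera_model('wrist');T=np.load('w1T.npy')
mt,Tt=cam('top');ms,Ts=cam('side')
C=np.array([[.14,.27,.008],[.14,-.27,.008],[-.05,-.27,.008],[-.05,.27,.008]])
ut=np.array([[207,157],[453,207],[440,297],[183,246]]);us=np.array([[304,177],[391,380],[273,395],[234,183]])
def w(p,c=C): return c@R.from_euler('z',p[2]).as_matrix().T+[p[0],p[1],0]
f=lambda p:np.r_[(proj(mt,Tt,w(p))-ut).ravel(),(proj(ms,Ts,w(p))-us).ravel(),(proj(m,T,w(p,C[1:3]))-[[260,75],[348,183]]).ravel()]
r=least_squares(f,[.57,0,-.2],loss='soft_l1');print('jig',r.x,f(r.x).round(1));J=r.x
def mask(n):
    h=cv2.cvtColor(cv2.imread(f'pics/{n}.png'),cv2.COLOR_BGR2HSV)
    a=cv2.inRange(h,(0,150,60),(14,255,255))
    return a
B=np.array([[x,y,z] for x in(-.028,.028) for y in(-.008,.008) for z in(-.014,.014)])
views=[]
for n,mm,TT,c in(('w1',m,T,(270,213)),('t0',mt,Tt,(416,294)),('s0',ms,Ts,(261,321))):
    a=mask(n); k,l,st,ce=cv2.connectedComponentsWithStats(a)
    i=min((i for i in range(1,k) if st[i,4]>60),key=lambda i:np.hypot(*(ce[i]-c)))
    print(n,st[i],ce[i].round(1)); views.append((mm,TT,l==i))
def cost(p,full=False):
    K=knobR(J[2],p[3]);P=p[:3]+B@K.T;tot=[]
    for mm,TT,a in views:
        h=cv2.convexHull(proj(mm,TT,P).astype(np.float32))
        b=np.zeros(a.shape,np.uint8);cv2.fillConvexPoly(b,np.round(h*16).astype(int),1,shift=4)
        tot.append(1-(a&(b>0)).sum()/(a|(b>0)).sum())
    return tot if full else sum(tot)
x0=np.array([.479,-.215,.108,0.])
sim=np.vstack([x0]+[x0+d for d in np.diag([.006,.006,.006,.15])])
r=minimize(cost,x0,method='Nelder-Mead',options=dict(initial_simplex=sim,maxiter=400))
p=r.x;print(p,cost(p,True),'jig frame',R.from_euler('z',J[2]).as_matrix().T@(p[:3]-[J[0],J[1],0]))
```

```text
jig [ 0.56655288 -0.03286092 -0.20159625] [-5.6 -0.8  0.7  1.  -1.2  2.8 -3.6 -3.5  0.1 -4.5  5.2 -0.2 -2.1 12.7
 -5.4 -0.1 -2.8 -0.5  0.8 -1.2]
w1 [260 181  21  66 998] [270.3 214.6]
t0 [401 279  29  27 349] [414.3 292.7]
s0 [241 313  40  21 479] [260.3 322.9]
[ 0.48062418 -0.21208969  0.10070258  0.03347707] [np.float64(0.25633383010432187), np.float64(0.38120567375886527), np.float64(0.327247191011236)] jig frame [-0.04830088 -0.19280487  0.10070258]
```

Run:
```python
from h import *
K=knobR(-.202,0.02); k=np.array([.480,-.213,.104]); print(delta(k-.016*K[:,2],K@FL))
```

```text
(array([ -3.4,  -1.3, 110.2]), array([ 0.12, -0.12, -1.28]))
```

>>> move_arm:
  targets:
    - [[-3,-1,40],[0,0,-1.3],0.1]
    - [[-3,-1,75],[0,0,-1.3],0.1]
    - [[-3,-1,95],[0,0,-1.3],0.1]
    - [[-3,-1,109],[0,0,-1.3],0.1]
    - [[-3,-1,109],[0,0,-1.3],0.1]

```text
time: 2.28
tool_pos: [0.487, -0.2142, 0.0902]
ee_rot: [-2.796, -0.399, -0.953]
wrist_force: [-0.2, -0.1, 1.1]
width: 0.0519
```

Run:
```python
from h import *
m,T=cam('wrist'); im=snap('wrist','w2.png'); print(status.get_obs()['wrist_force'])
```

```text
[ 0.39056669  0.06139421 -0.0060626 ]
```

View pics/w2.png

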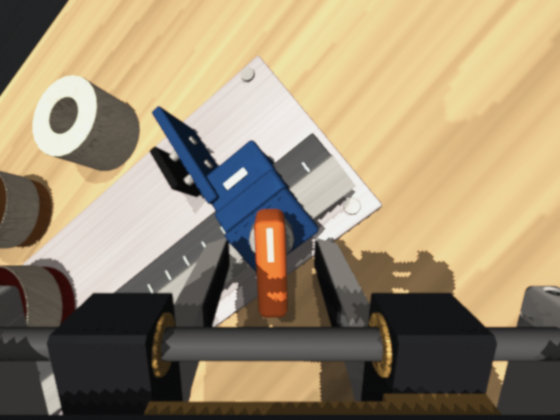

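The fingers at columns 225 and 320 straddle the bar evenly, with the bar at columns 268–275 and rows 210–315. The offset along the bar is ambiguous, so I'll check a crop.

Run:
```python
from h import *
im=cv2.imread('pics/w2.png')[195:335,190:350]
cv2.imwrite('pics/w2c.png',cv2.resize(im,None,fx=4,fy=4,interpolation=cv2.INTER_CUBIC))
```

```text
(no output)
```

View pics/w2c.png

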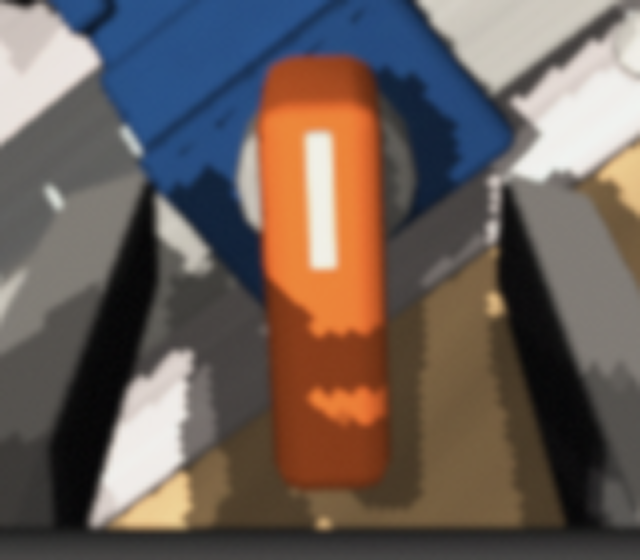

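>>> move_arm:
  targets:
    - [[1,0,3],[0,0,0],-0.3]
    - [[1,0,3],[0,0,0],-1]
    - [[1,0,3],[0,0,0],-1]
    - [[1,0,3],[0,0,0],-1]
    - [[1,0,3],[0,0,0],-1]

```text
time: 2.95
tool_pos: [0.4891, -0.2158, 0.0893]
ee_rot: [-2.796, -0.402, -0.953]
wrist_force: [-2.3, 0.2, 1.0]
width: 0.0156
```

>>> move_arm:
  targets:
    - [[0,0,0],[0,0,-8],-1]
    - [[0,0,0],[0,0,-16],-1]
    - [[0,0,0],[0,0,-24],-1]
    - [[0,0,0],[0,0,-32],-1]
    - [[0,0,0],[0,0,-40],-1]
    - [[0,0,0],[0,0,-40],-1]

```text
time: 3.7
tool_pos: [0.4892, -0.2156, 0.0893]
ee_rot: [3.129, -0.524, -0.182]
wrist_force: [-1.8, 0.6, 2.2]
width: 0.0158
```

Run:
```python
from h import *
o=status.get_obs();print(o['wrist_force'],o['wrist_torque'],toolR(o).T@o['wrist_force'],toolR(o)[:,2],o['joint_positions'])
```

```text
[-1.8315935   0.62983827  2.22624709] [0.13595272 0.28419252 0.17572507] [-0.54380414 -0.25075292 -2.88946485] [ 0.48989471 -0.10326288 -0.86564424] [-0.67021057 -0.24960162  2.01368742  0.2846364   0.91976916  0.96553838]
```

>>> move_arm:
  targets:
    - [[0,0,0],[0,0,-8],-1]
    - [[0,0,0],[0,0,-16],-1]
    - [[0,0,0],[0,0,-24],-1]
    - [[0,0,0],[0,0,-32],-1]
    - [[0,0,0],[0,0,-32],-1]

```text
time: 4.32
tool_pos: [0.4892, -0.2155, 0.0893]
ee_rot: [2.835, -0.432, 0.439]
wrist_force: [-3.4, 0.2, 3.6]
width: 0.0159
```

Run:
```python
from h import *
o=status.get_obs();print(o['wrist_force'],o['wrist_torque'],o['width'],o['joint_positions'])
d=np.array([np.sin(.203),np.cos(.203),0]);print('slide dir in tool',toolR(o).T@d, 'offset', o['wrist_force']@d)
p=[.567,-.033,-.203]
m,T=cam('wrist');im=snap('wrist','w3.png');mt,Tt=cam('top');
print(np.degrees(np.arctan2(*(toolR(o)@[1,0,0])[[1,0]])))
```

```text
[-3.41881409  0.24389929  3.61155251] [0.30009066 0.36760942 0.18367204] 0.015888237364602823 [-0.67014648 -0.24961708  2.01369374  0.2848194   0.9200753   0.40881952]
slide dir in tool [ 0.5437782  -0.83922645 -0.0020562 ] offset -0.4503713307166519
25.160596518425102
```

View pics/w3.png

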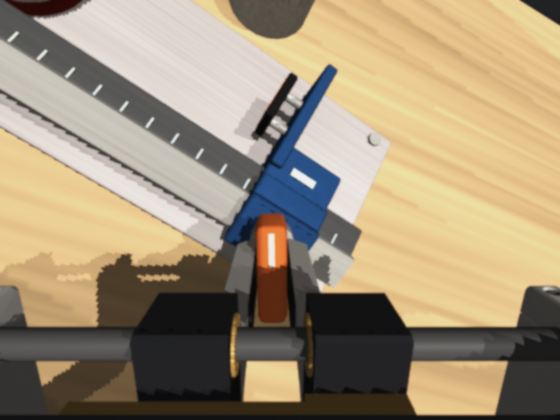

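The fingers now hold the bar after about 72° of turn. Rail ticks run from (13,36) to (247,183), and I'll use them for the rail direction.

Run:
```python
from h import *
m,T=cam('wrist')
tk=[(13,36),(42,55),(70,72),(97,89),(122,106),(148,123),(174,139),(200,153),(224,169),(247,183)]
for z in(.05,.06):
    P=ray(m,T,tk,z); v=P[0]-P[-1]; d=np.linalg.svd(P-P.mean(0))[2][0]; d*=np.sign(d@v); print(z,np.arctan2(d[0],d[1]),np.linalg.norm(v)/9)
mt,Tt=cam('top');J=lambda P:(P-[.567,-.033,0])@R.from_euler('z',-.203).as_matrix()
print('fence top edge',J(ray(mt,Tt,[[252,170],[244,208]],.07)),'pad face',J(ray(mt,Tt,[[389,224]],.062)),'tub',J(ray(mt,Tt,[[280,196]],.093)))
```

```text
0.05 0.20507058193017588 0.02022100884580355
0.06 0.20507058193017597 0.019329384447351435
fence top edge [[0.11773811 0.1467536  0.07      ]
 [0.04019298 0.144832   0.07      ]] pad face [[ 0.06999771 -0.1364756   0.062     ]] tub [[0.07403563 0.07944084 0.093     ]]
```

>>> move_arm:
  targets:
    - [[2.2,-3.4,0],[0,0,0],-1]
    - [[5.4,-8.4,0],[0,0,0],-1]
    - [[10.9,-16.8,0],[0,0,0],-1]
    - [[16.3,-25.1,0],[0,0,0],-1]
    - [[21.8,-33.5,0],[0,0,0],-1]
    - [[27.2,-41.9,0],[0,0,0],-1]
    - [[32.7,-50.3,0],[0,0,0],-1]
    - [[38.1,-58.7,0],[0,0,0],-1]
    - [[43.6,-67.0,0],[0,0,0],-1]
    - [[49.0,-75.4,0],[0,0,0],-1]
    - [[54.5,-83.8,0],[0,0,0],-1]
    - [[59.9,-92.2,0],[0,0,0],-1]
    - [[65.4,-100.6,0],[0,0,0],-1]
    - [[70.8,-108.9,0],[0,0,0],-1]
    - [[76.3,-117.3,0],[0,0,0],-1]
    - [[79,-121.5,0],[0,0,0],-1]
    - [[79,-121.5,0],[0,0,0],-1]

```text
time: 6.5
tool_pos: [0.5189, -0.072, 0.0893]
ee_rot: [2.835, -0.433, 0.443]
wrist_force: [-5.1, 1.7, 6.3]
width: 0.0159
```

```bash
cat > st.py <<'E'
from h import *
o=status.get_obs();Rj=R.from_euler('z',-.205).as_matrix()
print(o['time'],'Fjig',(o['wrist_force']@Rj).round(2),'tcp jig',((o['tool_pos']-[.567,-.033,0])@Rj*1000).round(1),'w',o['width'],'dir',(toolR(o).T@Rj[:,1]).round(4),'q',o['joint_positions'].round(2))
E
python3 st.py
```

```text
6.5 Fjig [-5.35  0.66  6.28] tcp jig [-39.2 -47.9  89.3] w 0.015866912491674233 dir [ 0.5479 -0.8366  0.0009] q [-0.27 -0.29  2.05  0.04  0.86  0.91]
```

>>> move_arm:
  targets:
    - [[1.1,-1.7,-0.5],[0,0,0],-1]
    - [[2.7,-4.2,-0.5],[0,0,0],-1]
    - [[4.4,-6.7,-0.5],[0,0,0],-1]
    - [[6.0,-9.2,-0.5],[0,0,0],-1]
    - [[7.7,-11.7,-0.5],[0,0,0],-1]
    - [[9.3,-14.2,-0.5],[0,0,0],-1]
    - [[11.0,-16.7,-0.5],[0,0,0],-1]

```text
time: 7.38
tool_pos: [0.5225, -0.0539, 0.0893]
ee_rot: [2.834, -0.432, 0.443]
wrist_force: [-0.0, -0.6, 2.1]
width: 0.0159
```

```bash
python3 st.py
python3 - <<'E'
from h import *
snap('top','t1.png')
im=cv2.imread('pics/t1.png')[130:310,170:410]
cv2.imwrite('pics/t1c.png',cv2.resize(im,None,fx=3,fy=3,interpolation=cv2.INTER_CUBIC))
E
```

```text
7.375 Fjig [ 0.11 -0.6   2.09] tcp jig [-39.3 -29.5  89.3] w 0.015919795939455788 dir [ 0.5479 -0.8365 -0.0013] q [-0.21 -0.29  2.04  0.    0.86  0.98]
```

View pics/t1c.png

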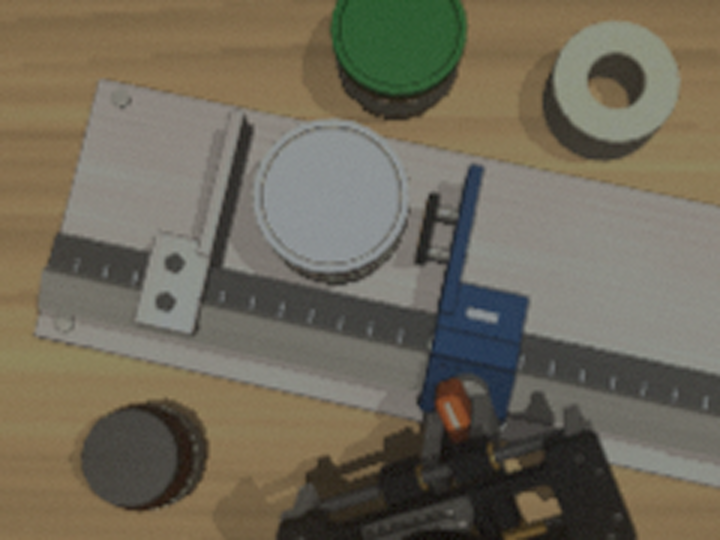

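The crop shows the pad face at about (420,230) still clear of the tub, whose edge is near (407,210). The tub is also short of the fence at about (246,170), so I'll advance in small steps.

>>> move_arm:
  targets:
    - [[1.1,-1.7,0],[0,0,0],-1]
    - [[2.7,-4.2,0],[0,0,0],-1]
    - [[3.8,-5.9,0],[0,0,0],-1]
    - [[4.9,-7.5,0],[0,0,0],-1]
    - [[6.0,-9.2,0],[0,0,0],-1]

```text
time: 8.05
tool_pos: [0.5247, -0.0432, 0.0893]
ee_rot: [2.833, -0.432, 0.443]
wrist_force: [-0.3, -2.8, 3.3]
width: 0.0158
```

```bash
python3 st.py
```

```text
8.05 Fjig [ 0.3  -2.79  3.3 ] tcp jig [-39.3 -18.6  89.3] w 0.015821996100575227 dir [ 0.548  -0.8365 -0.0014] q [-0.18 -0.28  2.04 -0.02  0.86  1.02]
```

>>> move_arm:
  targets:
    - [[1.1,-1.7,0],[0,0,0],-1]
    - [[2.2,-3.3,0],[0,0,0],-1]
    - [[3.3,-5.0,0],[0,0,0],-1]

```text
time: 8.43
tool_pos: [0.5258, -0.0377, 0.0893]
ee_rot: [2.833, -0.431, 0.443]
wrist_force: [-1.1, -4.4, 3.7]
width: 0.0157
```

```bash
python3 st.py
```

```text
8.425 Fjig [-0.17 -4.58  3.68] tcp jig [-39.3 -13.   89.3] w 0.01566109243707018 dir [ 0.548  -0.8365 -0.002 ] q [-0.16 -0.28  2.03 -0.03  0.86  1.05]
```

>>> move_arm:
  targets:
    - [[1.1,-1.7,0],[0,0,0],-1]
    - [[1.6,-2.5,0],[0,0,0],-1]

```text
time: 8.68
tool_pos: [0.5265, -0.0345, 0.0893]
ee_rot: [2.833, -0.432, 0.443]
wrist_force: [-1.2, -3.6, 3.8]
width: 0.0161
```

```bash
python3 st.py
```

```text
8.675 Fjig [-0.4  -3.74  3.77] tcp jig [-39.3  -9.7  89.3] w 0.016103422089187927 dir [ 0.5481 -0.8364 -0.0014] q [-0.16 -0.28  2.03 -0.03  0.86  1.06]
```

>>> move_arm:
  targets:
    - [[1.1,-1.7,0],[0,0,0],-1]
    - [[1.6,-2.5,0],[0,0,0],-1]

```text
time: 8.93
tool_pos: [0.5271, -0.0315, 0.0893]
ee_rot: [2.833, -0.432, 0.443]
wrist_force: [-2.1, -2.8, 6.0]
width: 0.0156
```

```bash
python3 st.py;  python3 - <<'E'
from h import *
snap('top','t2.png')
im=cv2.imread('pics/t2.png')[130:310,170:410]
cv2.imwrite('pics/t2c.png',cv2.resize(im,None,fx=3,fy=3,interpolation=cv2.INTER_CUBIC))
E
```

```text
8.925 Fjig [-1.45 -3.21  5.96] tcp jig [-39.4  -6.6  89.3] w 0.015649170340795816 dir [ 0.5481 -0.8364 -0.0013] q [-0.15 -0.27  2.03 -0.04  0.86  1.07]
```

View pics/t2c.png

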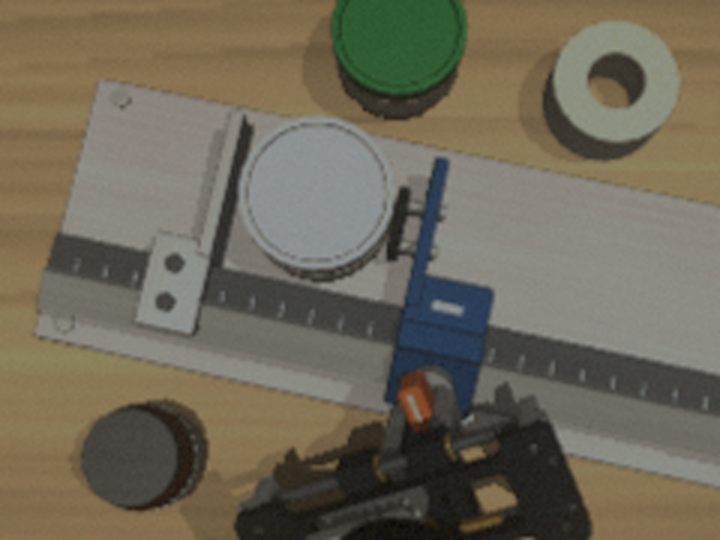

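The tub has shifted left (centre now about (317,195)) with the pad in contact, and its edge at about (240,190) is nearing the fence. I'll continue in force-watched small steps.

>>> move_arm:
  targets:
    - [[0.8,-1.3,0],[0,0,0],-1]
    - [[1.1,-1.7,0],[0,0,0],-1]

```text
time: 9.22
tool_pos: [0.5275, -0.0295, 0.0893]
ee_rot: [2.834, -0.432, 0.443]
wrist_force: [-1.2, -3.9, 4.3]
width: 0.0161
```

```bash
python3 st.py
```

```text
9.225 Fjig [-0.35 -4.01  4.31] tcp jig [-39.4  -4.6  89.3] w 0.016115267469674538 dir [ 0.548  -0.8365 -0.0012] q [-0.14 -0.27  2.03 -0.04  0.86  1.07]
```

>>> move_arm:
  targets:
    - [[0.8,-1.3,0],[0,0,0],-1]
    - [[1.1,-1.7,0],[0,0,0],-1]

```text
time: 9.48
tool_pos: [0.5279, -0.0275, 0.0893]
ee_rot: [2.834, -0.432, 0.443]
wrist_force: [-1.2, -4.3, 5.2]
width: 0.0161
```

```bash
python3 st.py
```

```text
9.475 Fjig [-0.25 -4.48  5.2 ] tcp jig [-39.4  -2.6  89.3] w 0.01606597288967113 dir [ 0.548  -0.8365 -0.0012] q [-0.14 -0.27  2.03 -0.05  0.86  1.08]
```

>>> move_arm:
  targets:
    - [[0.8,-1.3,0],[0,0,0],-1]
    - [[1.1,-1.7,0],[0,0,0],-1]

```text
time: 9.72
tool_pos: [0.5284, -0.0256, 0.0893]
ee_rot: [2.833, -0.432, 0.443]
wrist_force: [-1.0, -5.2, 4.7]
width: 0.0157
```

```bash
python3 st.py
```

```text
9.725 Fjig [ 0.05 -5.26  4.75] tcp jig [-39.4  -0.6  89.3] w 0.015696858350997246 dir [ 0.548  -0.8365 -0.0012] q [-0.13 -0.27  2.03 -0.05  0.86  1.09]
```

>>> move_arm:
  targets:
    - [[0.5,-0.8,0],[0,0,0],-1]
    - [[0.8,-1.3,0],[0,0,0],-1]

```text
time: 9.98
tool_pos: [0.5286, -0.0241, 0.0892]
ee_rot: [2.833, -0.432, 0.443]
wrist_force: [-1.1, -3.4, 5.3]
width: 0.0157
```

```bash
python3 st.py
```

```text
9.975 Fjig [-0.36 -3.6   5.33] tcp jig [-39.4   0.9  89.2] w 0.015689278138390918 dir [ 0.548  -0.8365 -0.0013] q [-0.13 -0.27  2.03 -0.05  0.86  1.1 ]
```

```bash
cat > st2.py <<'E'
from h import *
import sys
Rj=R.from_euler('z',-.205).as_matrix();F=[];I=[]
for i in range(5):
    I.append(viewer.snapshot(sys.argv[1]).astype(float)); o=status.get_obs();F.append(o['wrist_force']@Rj)
print(o['time'],'F',np.mean(F,0).round(2),'sd',np.std(F,0).round(2),((o['tool_pos']-[.567,-.033,0])@Rj*1000).round(1))
cv2.imwrite('pics/'+sys.argv[2],np.mean(I,0).astype(np.uint8)[:,:,::-1])
E
python3 st2.py top t3.png
python3 - <<'E'
import cv2
im=cv2.imread('pics/t3.png')[160:250,235:335]
cv2.imwrite('pics/t3c.png',cv2.resize(im,None,fx=6,fy=6,interpolation=cv2.INTER_CUBIC))
E
```

```text
10.225 F [-0.21 -3.91  4.88] sd [0.49 0.36 0.5 ] [-39.4   0.9  89.2]
```

View pics/t3c.png

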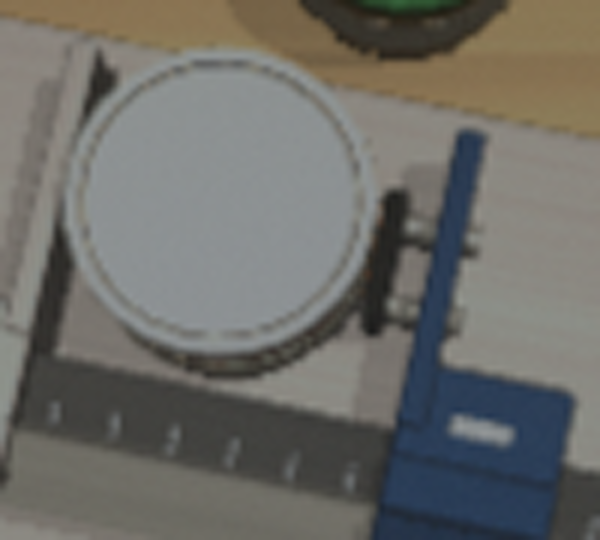

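The lid centre is at about (271.7,193.3) in full-frame pixels and its left edge is right at the fence. The pad is touching, with a few mm left between it and the plate.

Run:
```python
from h import *
mt,Tt=cam('top');J=lambda P:((P-[.567,-.033,0])@R.from_euler('z',-.205).as_matrix()*1000).round(1)
print('fence',J(ray(mt,Tt,[[251.7,168.3],[240.7,217.3]],.07)))
def lid(f):
    g=cv2.imread('pics/'+f);h=cv2.cvtColor(g,cv2.COLOR_BGR2HSV)
    m=cv2.inRange(h,(0,0,115),(179,45,255)); return g
for c in ([271.7,193.3],[244.8+.0,193],[298.7,193]): print('lid',J(ray(mt,Tt,[c],.093)))
# pad top front edge line and plate top edges (z pad top .062)
f=lambda a,b:[235+a/6,160+b/6]
print('pad front top',J(ray(mt,Tt,[f(385,195),f(362,330)],.062)),'pad back top',J(ray(mt,Tt,[f(410,195),f(385,330)],.062)))
for z in(.07,.08,.09):print('plate front',z,J(ray(mt,Tt,[f(455,150),f(412,360)],z)))
```

```text
fence [[120.7 148.4  70. ]
 [ 20.7 147.   70. ]]
lid [[75.6 96.2 93. ]]
lid [[ 65.4 146.6  93. ]]
lid [[87.  46.1 93. ]]
pad front top [[94.4 46.5 62. ]
 [48.9 44.4 62. ]] pad back top [[96.1 38.5 62. ]
 [50.5 37.  62. ]]
plate front 0.07 [[112.2  27.1  70. ]
 [ 41.6  26.3  70. ]]
plate front 0.08 [[110.   27.   80. ]
 [ 40.3  26.2  80. ]]
plate front 0.09 [[107.7  26.9  90. ]
 [ 38.9  26.1  90. ]]
```

>>> move_arm:
  targets:
    - [[0.5,-0.8,0],[0,0,0],-1]
    - [[1.1,-1.7,0],[0,0,0],-1]
    - [[1.1,-1.7,0],[0,0,0],-1]

```text
time: 10.6
tool_pos: [0.5291, -0.022, 0.0893]
ee_rot: [2.834, -0.432, 0.443]
wrist_force: [-0.5, -3.8, 4.8]
width: 0.0157
```

```bash
python3 st2.py top t4.png
```

```text
10.85 F [-0.33 -3.99  5.61] sd [0.54 0.37 0.51] [-39.4   3.   89.3]
```

>>> move_arm:
  targets:
    - [[0.3,-0.4,0],[0,0,0],-1]
    - [[0.5,-0.8,0],[0,0,0],-1]
    - [[0.5,-0.8,0],[0,0,0],-1]

```text
time: 11.22
tool_pos: [0.5292, -0.0212, 0.0893]
ee_rot: [2.833, -0.432, 0.443]
wrist_force: [-1.2, -4.6, 5.0]
width: 0.016
```

```bash
python3 st2.py top t5.png
```

```text
11.475 F [-0.   -3.98  5.54] sd [0.36 0.4  0.3 ] [-39.4   3.8  89.2]
```

Force is constant, so the tub is still sliding. I'll continue.

>>> move_arm:
  targets:
    - [[0.5,-0.8,0],[0,0,0],-1]
    - [[1.1,-1.7,0],[0,0,0],-1]
    - [[1.1,-1.7,0],[0,0,0],-1]

```text
time: 11.85
tool_pos: [0.5296, -0.0195, 0.0893]
ee_rot: [2.833, -0.431, 0.443]
wrist_force: [-1.9, -4.7, 5.1]
width: 0.0158
```

```bash
python3 st2.py top t6.png
```

```text
12.1 F [ 0.06 -4.9   5.11] sd [0.57 0.49 0.54] [-39.4   5.6  89.2]
```

>>> move_arm:
  targets:
    - [[0.3,-0.4,0],[0,0,0],-1]
    - [[0.5,-0.8,0],[0,0,0],-1]
    - [[0.5,-0.8,0],[0,0,0],-1]

```text
time: 12.48
tool_pos: [0.5297, -0.0189, 0.0892]
ee_rot: [2.832, -0.431, 0.443]
wrist_force: [-0.6, -6.1, 4.8]
width: 0.0158
```

```bash
python3 st2.py top t7.png
```

```text
12.725 F [-0.31 -6.5   5.54] sd [0.42 0.24 0.32] [-39.4   6.2  89.3]
```

```bash
cat > tr.py <<'E'
from h import *
import sys
def shift(a,b,box):
    x0,y0,x1,y1=box
    t=cv2.imread('pics/'+a,0)[y0:y1,x0:x1].astype(np.float32); s=cv2.imread('pics/'+b,0)[y0:y1,x0:x1].astype(np.float32)
    try: _,W=cv2.findTransformECC(t,s,np.eye(2,3,dtype=np.float32),cv2.MOTION_TRANSLATION,(3,200,1e-6),None,5)
    except cv2.error as e: return None
    return W[:,2].round(2)
ref=sys.argv[1]
for n in sys.argv[2:]:
    print(n,'lid',shift(ref,n,(250,164,292,216)),'plate+block',shift(ref,n,(300,184,330,246)),'pad',shift(ref,n,(294,190,303,218)),'static',shift(ref,n,(200,220,270,260)))
E
python3 tr.py t3.png t4.png t5.png t6.png t7.png
```

```text
t4.png lid [-0.85 -0.5 ] plate+block [-1.08 -0.19] pad [-1.55  0.12] static [-0.02 -0.  ]
t5.png lid [-1.01 -0.54] plate+block [-1.45 -0.27] pad [-1.6   0.05] static [-0.02  0.  ]
t6.png lid [-1.   -0.57] plate+block [-2.23 -0.4 ] pad [-1.61  0.08] static [-0.02  0.  ]
t7.png lid [-0.99 -0.57] plate+block [-2.53 -0.42] pad [-1.66  0.11] static [-0.02  0.  ]
```

Tracking shows the lid stopped at the fence after t5 while the plate kept advancing. Pad travel comes out at about 6.0 mm from the images and about 5.5 mm from force. Now I'll tighten.

>>> move_arm:
  targets:
    - [[0,0,0],[0,0,8],-1]
    - [[0,0,0],[0,0,16],-1]
    - [[0,0,0],[0,0,24],-1]
    - [[0,0,0],[0,0,32],-1]
    - [[0,0,0],[0,0,40],-1]
    - [[0,0,0],[0,0,48],-1]
    - [[0,0,0],[0,0,56],-1]
    - [[0,0,0],[0,0,64],-1]
    - [[0,0,0],[0,0,69],-1]
    - [[0,0,0],[0,0,72],-1]
    - [[0,0,0],[0,0,72],-1]

```text
time: 14.1
tool_pos: [0.5296, -0.0192, 0.0893]
ee_rot: [-2.797, -0.403, -0.953]
wrist_force: [-1.9, -6.5, 6.3]
width: 0.016
```

```bash
python3 st2.py top t8.png; python3 tr.py t7.png t8.png
python3 - <<'E'
from h import *
o=status.get_obs(); print((toolR(o).T@o['wrist_torque']).round(3),o['joint_positions'].round(2))
E
```

```text
14.35 F [-0.51 -6.61  5.68] sd [0.34 0.38 0.35] [-39.5   5.9  89.3]
t8.png lid [0.   0.03] plate+block [-0.01  0.  ] pad [-0.02  0.02] static [-0.24 -0.45]
[-0.71   0.798 -0.069] [-0.11 -0.27  2.03 -0.07  0.86  2.37]
```

>>> move_arm:
  targets:
    - [[0,0,0],[0,0,2],-1]
    - [[0,0,0],[0,0,4],-1]
    - [[0,0,0],[0,0,4],-1]

```text
time: 14.72
tool_pos: [0.5296, -0.0192, 0.0893]
ee_rot: [-2.77, -0.38, -1.022]
wrist_force: [-1.2, -6.6, 6.1]
width: 0.0163
```

Run:
```python
from h import *
o=status.get_obs(); print((toolR(o).T@o['wrist_torque']).round(3),o['joint_positions'].round(2),o['wrist_force'],np.degrees(o['ee_rot']))
```

```text
[-0.588  0.838 -0.364] [-0.11 -0.27  2.03 -0.07  0.86  2.44] [-1.20919831 -6.5514758   6.07149792] [-158.72747625  -21.75716151  -58.56451799]
```

>>> move_arm:
  targets:
    - [[0,0,0],[0,0,0],-0.5]
    - [[0,0,0],[0,0,0],0]
    - [[0,0,0],[0,0,0],0.1]
    - [[0,0,0],[0,0,0],0.1]
    - [[0,0,-10],[0,0,0],0.1]
    - [[0,0,-30],[0,0,0],0.1]
    - [[0,0,-60],[0,0,0],0.1]
    - [[0,0,-100],[0,0,0],0.1]
    - [[0,0,-130],[0,0,0],0.1]
    - [[0,0,-130],[0,0,0],0.1]

```text
time: 15.98
tool_pos: [0.4669, -0.0047, 0.2057]
ee_rot: [-2.762, -0.381, -1.026]
wrist_force: [0.5, -0.3, -0.1]
width: 0.0515
```

```bash
python3 st2.py top t9.png; python3 tr.py t7.png t9.png; python3 st2.py wrist w4.png
```

```text
16.225 F [ 0.19 -0.25 -0.18] sd [0.54 0.4  0.4 ] [-105.2    6.8  199.3]
t9.png lid [-0.03  0.03] plate+block [0.02 0.02] pad [ 0.   -0.02] static [-0.01 -0.  ]
16.475 F [-0.11 -0.2  -0.1 ] sd [0.65 0.34 0.47] [-104.8    6.9  200.6]
```

View pics/w4.png

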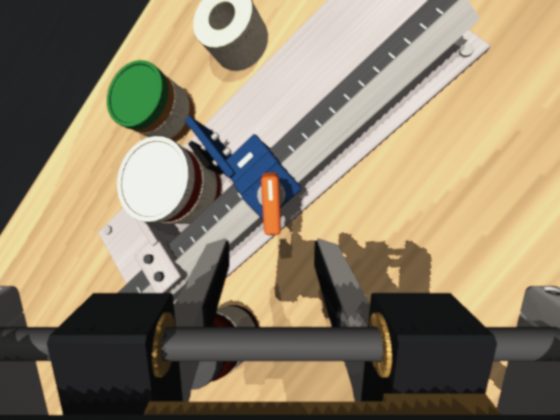

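View pics/t9.png

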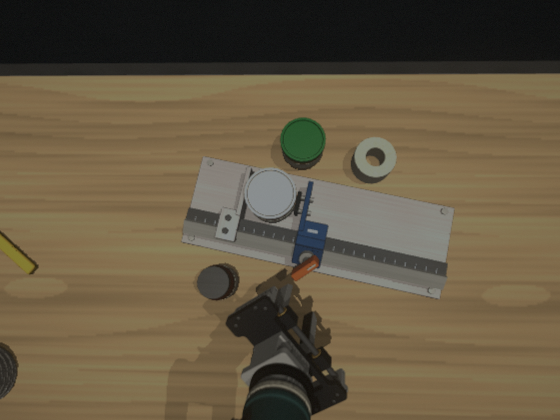

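The wrist picture shows the bar from (268,175) to (273,233), the same attitude as at the start. In the top picture the tub lid (270,194) is against the fence with the pad on it, and the jar (215,281), spare tub (303,140) and roll (375,158) have not moved.

```bash
python3 -c "
from bench import order; print(order.close_job())"
```

```text
the job is handed in; nothing more can be done
None
```

The job is done and handed in at about 16.5 s on the robot's clock, well under the 42 s limit. I turned the knob loose by about 72° and slid the carriage by the held bar until the pad held the tub against the fence. Then I turned the knob back to its end stop, let go and backed off.

**Last checks**
- **Tub at fence:** in the top view the tub's lid stopped moving while the carriage went on about 2.5 mm more.
- **Pad travel:** about 6.0 mm from the pictures and about 5.5 mm from the wrist force (6.5 N, taking off 1.5 N of carriage friction). The two differ by 0.5 mm, within noise.
- **Knob tight:** the last 4° of turn raised the torque to about 0.36 N m, up from 0.07, which I took as the end stop. The bar lies as it did at the start.
- **After letting go:** the lid, pad and carriage moved less than 0.05 pixel (about 0.1 mm). The wrist force was near zero, the tub upright, and the jar, spare tub and roll had not moved.

The tub slid slightly sideways, about 1 mm, while being pushed. No check failed.

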